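Put two polished plates away in a covered pan

TASK

Put the two polished plates from the two-rail rest away for storage: lay them flat on the floor of the round pan, side by side and not overlapping, then set the cover that fits the pan (the larger of the two) on its rim so that it sits fully seated and level. When the cover sits right, swing the pan's keeper arm in over the cover's edge as far as it goes, and let go. Leave the smaller cover and the other things on the bench where they are.

Things in the scene. Friction and masses are not known exactly. Their poses are not given: they have to be found in the camera images.
- plate_a_mid (a point): centre (half-way up) of one polished, leaf-shaped bright metal plate, 28 wide x 76 long x 5 mm thick, 34 g, pointed at both ends; x axis across its 28 mm width, y along its length, z up. It starts lying flat across the two rails of the rest, its underside 14 mm above the bench, and can be gripped across its width at the middle, between the rails
- plate_b_mid (a point): the same for the other plate, of the same kind, on the same rest; the plates lie side by side with 84 mm between their centres
- plate_a: the first plate itself; origin at the centre of its underside, 2.5 mm below plate_a_mid
- plate_b: the second plate itself; origin at the centre of its underside, 2.5 mm below plate_b_mid
- rest: fixed plastic rest, 150 x 61 x 14 mm: two rails, 7 mm wide and 14 mm high, along its x axis at y = -27 and +27 mm, joined at both ends by low bars 5 mm high, open to the bench between; origin on the bench at its centre
- pan_floor (a point): centre of the inner floor of the fixed round steel pan, 5 mm above the bench; the pan is 152 mm across outside and 144 mm across inside (the clear width is at least 141 mm) and open on top; z up; x and y are the pan's own axes (its keeper pivot lies on the +y side)
- pan_rim (a point): centre of the pan's mouth at the height of its rim, 32 mm above the bench and 27 mm above the inner floor
- keeper_pivot (a point): middle of the keeper arm's vertical pivot, on a post beside the pan 100 mm from the pan's centre (pan +y side), 43 mm above the bench
- keeper_pin (a point): grip point on the upright pin at the free end of the keeper arm: pin 10 mm diameter, standing from 46 to 78 mm above the bench, this point at 69 mm; 42 mm from the pivot axis. The arm is a flat bar 12 mm wide and 6 mm thick whose underside is 40 mm above the bench, 3 mm above the top of a seated cover
- keeper (a joint): angle of the keeper arm about its vertical pivot, rad: 0 = pointing at the pan's centre, over the cover's edge, against its stop; it grows anticlockwise seen from above to 2.1 (swung clear); it turns with light friction (about 0.03 N m) and stays where it is left
- cover_knob (a point): grip point on the larger cover's black upright knob (26 mm diameter, 40 mm tall): on its axis, 14 mm below its top, 26 mm above the disc's top, 40 mm above the foot of the lip. Cover: aluminium disc 164 mm across, 5 mm thick, 220 g, with a 136 mm round bevelled lip 9 mm deep beneath that goes inside the pan. It starts on the bench, knob up; seated, the point is 31 mm above pan_rim
- cover: the larger cover itself; origin on its axis at the foot of the lip, 40 mm below cover_knob, z up
- small_cover: the smaller cover, 112 mm across with the same knob; too small for the pan and not to be used; origin at the centre of its foot on the bench, knob top 54 mm above it
- stand_loupe: black loupe, 37 mm round, 36 mm tall, bystander; origin under its centre
- bottle: plastic dispenser bottle, 59 x 57 x 128 mm, bystander; origin under its centre
- tape_roll: roll of masking tape lying flat, 104 mm across, 25 mm tall, bystander; origin under its centre
- marker: black marker pen lying down, 133 mm long (its y axis), 12 mm thick, bystander; origin under its centre
- fine_tweezers: steel tweezers lying down, 124 mm long (its y axis), 9 mm high, bystander; origin under its centre

How it is judged (in metres and radians):
On the way, in this order (a step that is already met when the one before it is completed fails the run):
1. one plate lies flat on the pan's floor, released (((z of plate_a_mid in the frame of pan_floor between 0 and 0.0045 m and horizontal distance between plate_a_mid and pan_floor below 0.055 m and angle between the z axis of plate_a_mid and the z axis of pan_floor, either way round below 0.08 rad and contact force between the fingers and plate_a below 0.1 N) or (z of plate_b_mid in the frame of pan_floor between 0 and 0.0045 m and horizontal distance between plate_b_mid and pan_floor below 0.055 m and angle between the z axis of plate_b_mid and the z axis of pan_floor, either way round below 0.08 rad and contact force between the fingers and plate_b below 0.1 N))), for 0.2 s.
2. both plates lie flat on the pan's floor, not overlapping, released (z of plate_a_mid in the frame of pan_floor between 0 and 0.0045 m and horizontal distance between each of plate_a_mid, plate_b_mid and pan_floor below 0.055 m and angle between the z axis of each of plate_a_mid, plate_b_mid and the z axis of pan_floor, either way round below 0.08 rad and contact force between the fingers and plate_a below 0.1 N and z of plate_b_mid in the frame of pan_floor between 0 and 0.0045 m and contact force between the fingers and plate_b below 0.1 N), for 0.2 s.
3. the larger cover sits seated and level on the rim over both plates, released (all of step 2 and horizontal distance between cover_knob and pan_rim below 0.006 m and z of cover_knob in the frame of pan_rim between 0.029 and 0.033 m and angle between cover_knob's own z axis and vertical below 0.03 rad and contact force between the fingers and cover below 0.1 N), for 0.2 s.
4. the keeper arm is swung in over the cover, to its stop (value of joint keeper below 0.12 rad), for 0.2 s.
At the end, for the whole second after the job is handed in: Both plates flat on the pan floor (centres under 4.5 mm above it, within 55 mm of its centre, tilt < 0.08 rad: not overlapping); larger cover centred within 6 mm, knob point 29-33 mm above the rim, tilt < 0.03 rad; keeper within 0.12 rad of its stop over the cover; all released and at rest (all of step 3 and value of joint keeper below 0.12 rad and linear speed of each of cover, plate_a, plate_b below 0.02 m/s); the robot touches nothing.
It fails at once if the smaller cover is moved by more than 30 mm (distance of small_cover from where it was at the start of the episode above 0.03 m).
It fails at once if a bystander (loupe, bottle, tape roll, marker pen or tweezers) is moved by more than 30 mm (distance of any of stand_loupe, bottle, tape_roll, marker, fine_tweezers from where it was at the start of the episode above 0.03 m).
It also fails if it takes over 72 s, if anything falls off the work surface, if the arm or the gripper's body presses on something with over 40 N, if the wrist force passes 120 N, or if a joint passes its speed limit or range.

ROBOT

A 6-joint arm with a two-finger parallel gripper is mounted at the origin on a cart in front of the work surface, level with it; the furniture and walls round the work are solid. World frame = base frame: x ahead of the robot, y to its left, z up, the work surface at z = 0. Lengths are in m, angles in degrees, forces in N, time in s.
With the tool pointing down it reaches from about 0.4 to 0.825 m from the base axis. Payload 7 kg.
Tool frame: the origin (TCP) lies midway between the tips of the shut fingers; the grasp point (between the pads) lies 19 mm behind it (ctrl.hold_point_z is the distance from the TCP to the grasp point, in m); z points along the fingers, y is the line along which they close (so a half turn about z gives the same grasp; the last joint's range is limited). The gripper opens to 88 mm and grips with 3 to 60 N. Pads are 19 mm wide; open, the fingers measure 130 mm over their backs; the gripper's body (78 mm by 193 mm) begins 47 mm behind the grasp point.
Start: joints at [81.767, 20.546, 0.682, 0, -70.136, -16.507], TCP at [0.282, 0.613, 0.227] pointing down, gripper open.
Joint ranges: [-176.03, 176.03], [-82.01, 121.73], [-58.28, 71.71], [-173.87, 95.51], [-174.79, -0.11], [-173.66, 173.66]. Speed limits (degrees/s): [136.94, 136.94, 172.46, 180, 180, 180].

INTERFACE

Orientations are given as [roll, pitch, yaw] about the fixed x, y, z axes, in that order (R = Rz(yaw) Ry(pitch) Rx(roll)).
In Python, from plant import ctrl gives the robot as it stands.
- The arm moves only by the tool apply_moves, never from a script. Its argument "deltas" is a list of rows, each an object with "fingers": the finger opening in mm, from 0 to 87.6; "delta_pos": the shift along the tool's x, y, z in mm, a list of three; "angular": the turn, a rotation vector about the tool's x, y, z in degrees, a list of three. A call has 1 to 10 rows; each row is the pose to reach, as a shift and turn from the pose commanded when the call began, along the tool's axes at that moment; what a row does not reach only later rows make up. A row lasts 1/10 s, in which the tool goes at most 50 mm and 8.59 degrees, less where a joint would pass 70% of its speed; a pose out of reach is approached as far as the arm can. A call with a gripper value outside its range is refused whole. The fingers move at their own pace and stop on an object; the grip force is fixed at half the most. Time passes only in rows, so rows that repeat a pose let the fingers close. It gives the time, the measured TCP pose, the force, the opening and the grip force at its end, in the units of the state.
- ctrl.get_obs(): the state, without advancing time (a new reading comes with each control period).
- ctrl.snapshot(name): name is "scene" or "side" or "wrist"; returns the picture (384x512x3 uint8, red, green, blue); there is no depth.
- ctrl.camera_params(name): a dict with "fx", "fy", "cx", "cy" (pixels), "cam_to_world" (4x4, takes a point from camera to world coordinates); the wrist camera has in their place "mount" (4x4, takes a point from camera to tool coordinates, whose origin is the TCP and whose axes are the flange's). Camera axes: x right, y up, looking along -z (the intrinsics and any distortion apply to the point x, -y, -z); pixel columns grow to the right and rows downward; lengths in m; the calibration is good to about 2 mm. The wrist camera is an equidistant fisheye: a pixel r from the principal point sees the ray r / f radians off the axis. A picture is of the moment at which its call begins: read the wrist's pose just before it. camera_params takes no time and is no camera call.
- ctrl.close_job(): hands the job in; it is judged then, once.
The state is a dict: "clock": time; "joint_pos": joint angles; "qvel": joint speeds; "tau": joint torques, N m; "tool_pos": TCP position; "orientation": TCP orientation; "force": force on the tool from outside, world axes, zero at the start; "moment": the same for the moment, N m; "opening": finger opening in m; "gripper_force": force on a finger pad.
Only numpy, scipy, OpenCV 4.12 (cv2) and the standard library are available. Lean on these libraries where they do the work, as an engineer would, in place of code of your own. Each camera call takes 0.05 s, during which the arm holds its last target. There are 200 camera calls.

## Working session

There is one attempt and no reset: what is moved stays moved. The work goes in short steps, Python scripts to look and compute and a tool call to move; the robot and the scene stay as the last step left them, time stands still between calls to the robot, and variables do not carry over. Pictures are saved under pics/ and viewed, at most 10 in all, crops included, and the job is handed in when it is done.

Besides the shell and the picture viewer there is one more tool, called after "Request:" as name(argument=value, ...), one argument or row to a line, values as JSON. apply_moves: Moves the arm, as the interface text tells. Its arguments: {"type":"object","properties":{"deltas":{"type":"array"}},"required":["deltas"]}

```bash
mkdir -p pics; ls; python3 - <<'E'
from plant import ctrl
import cv2,numpy as np
o=ctrl.get_obs();print(o)
for n in("scene","side","wrist"):
    p=ctrl.camera_params(n);print(n,{k:np.round(v,4).tolist() for k,v in p.items() if not isinstance(v,str)})
    cv2.imwrite(f"pics/{n}0.png",ctrl.snapshot(n)[:,:,::-1])
a=[cv2.imread(f"pics/{n}0.png") for n in("scene","side","wrist")]
E
```

```text
pics
{'clock': 0.0, 'joint_pos': array([ 8.17656430e+01,  2.05892196e+01,  6.33645432e-01, -2.19425757e-02,
       -7.01357423e+01, -1.65059428e+01]), 'qvel': array([ 0.07115314, -0.10455501,  0.02491743,  0.01531726, -0.03163092,
        0.01176136]), 'tau': array([ 5.00635906e-04, -5.82717168e+01,  2.93061858e+01,  6.99752882e+00,
        6.89646535e-03, -1.58378393e-04]), 'tool_pos': array([0.28230962, 0.61258104, 0.22564099]), 'orientation': array([ 1.79906586e+02, -6.16957157e-03, -2.47477671e+01]), 'force': array([-0.76186928,  0.38631472,  0.19521221]), 'moment': array([-0.04323903,  0.00761399, -0.01356718]), 'gripper_force': 0.0, 'opening': 0.08773638788470121}
scene {'fx': 430.2935, 'fy': 430.2935, 'cx': 253.3847, 'cy': 190.3441, 'cam_to_world': [[0.7715, 0.4567, -0.443, -0.0233], [-0.6362, 0.5629, -0.5276, -0.7267], [0.0084, 0.6889, 0.7248, 1.0027], [0.0, 0.0, 0.0, 1.0]]}
side {'fx': 462.2035, 'fy': 462.2035, 'cx': 256.4462, 'cy': 191.2957, 'cam_to_world': [[-0.3118, -0.603, 0.7343, 1.7164], [0.9502, -0.1988, 0.2402, 0.3124], [0.0011, 0.7726, 0.6349, 1.1182], [0.0, 0.0, 0.0, 1.0]]}
wrist {'fx': 297.3186, 'fy': 297.3186, 'cx': 258.9227, 'cy': 192.0154, 'mount': [[0.0003, 0.9588, 0.2839, 0.0766], [1.0, -0.0005, 0.0006, -0.0003], [0.0007, 0.2839, -0.9588, -0.1586], [0.0, 0.0, 0.0, 1.0]]}
```

View pics/scene0.png

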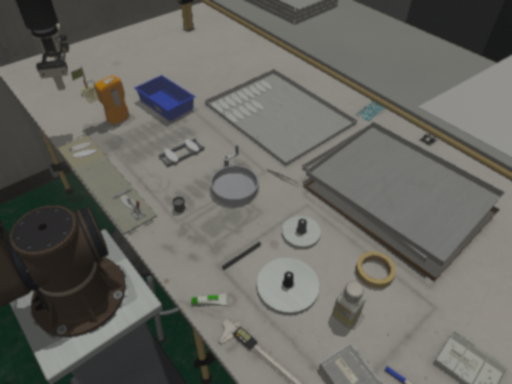

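View pics/side0.png

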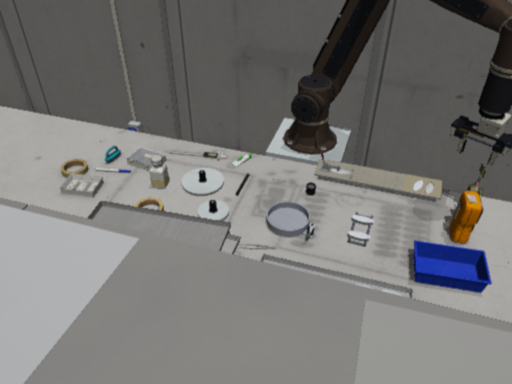

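View pics/wrist0.png

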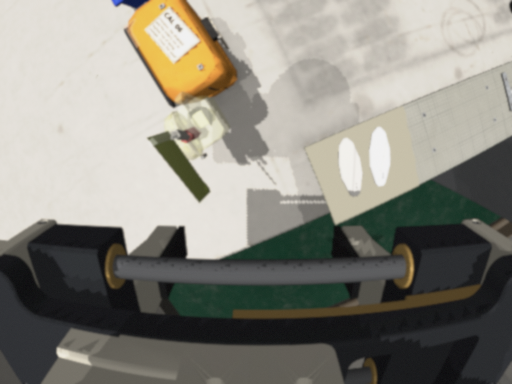

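The scene view shows the rest with its two plates at about (182,152), the pan at (234,186), the keeper pin at about (237,150), the large cover knob at (288,279) and the small cover at (301,228). The side view shows the pan at (288,219), the plates at (362,219) and (358,236), and the keeper at (311,230).

```bash
cat > h.py <<'E'
from plant import ctrl
import numpy as np,cv2
from scipy.spatial.transform import Rotation as R
def ray(n,u,v,obs=None):
    p=ctrl.camera_params(n);x=(u-p['cx'])/p['fx'];y=(v-p['cy'])/p['fy']
    if n=='wrist':
        r=np.hypot(x,y);s=np.sin(r)/r if r>1e-9 else 1.
        d=np.array([x*s,-y*s,-np.cos(r)])
        T=np.eye(4);T[:3,:3]=R.from_euler('xyz',obs['orientation'],degrees=True).as_matrix();T[:3,3]=obs['tool_pos'];M=T@p['mount']
    else: d=np.array([x,-y,-1.]);M=p['cam_to_world']
    return M[:3,3],M[:3,:3]@d
def plane(n,u,v,z,obs=None):
    o,d=ray(n,u,v,obs);return (o+d*(z-o[2])/d[2])[:3].round(4)
def look(name):
    o=ctrl.get_obs();im=ctrl.snapshot('wrist');cv2.imwrite(f'pics/{name}.png',im[:,:,::-1]);
    np.save(f'pics/{name}.npy',np.r_[o['tool_pos'],o['orientation']]);return o,im
def load(name):
    a=np.load(f'pics/{name}.npy');return {'tool_pos':a[:3],'orientation':a[3:]}
def delta(pos,yaw=None):
    """shift in tool axes (mm) and turn (deg) to TCP pos, tool straight down with yaw"""
    o=ctrl.get_obs();r=R.from_euler('xyz',o['orientation'],degrees=True)
    d=r.inv().apply(np.array(pos)-o['tool_pos'])*1000
    w=(r.inv()*R.from_euler('xyz',[180,0,yaw],degrees=True)).as_rotvec(degrees=True) if yaw is not None else 0
    print('delta',d.round(1),'turn',np.round(w,2),'at',o['tool_pos'].round(4),o['orientation'].round(2),o['clock'])
E
python3 - <<'E'
from h import *
for nm,n,u,v,z in [('plate1','scene',172,157,.019),('plate2','scene',190,147,.019),('plate1','side',362,219,.019),('plate2','side',358,236,.019),
 ('pan','scene',235,182,.032),('pan','side',288,216,.032),('knob','scene',288,279,.045),('knob','side',202,176,.045),('small','scene',301,226,.045),('small','side',213,206,.045),('pin','scene',237,150,.07),('pin','side',312,228,.06)]:
    print(nm,n,plane(n,u,v,z))
E
python3 -c "
import cv2
a=cv2.imread('pics/scene0.png')[120:220,140:270];b=cv2.imread('pics/side0.png')[190:260,260:390]
b=cv2.copyMakeBorder(b,0,30,0,0,0)
cv2.imwrite('pics/crop0.png',cv2.resize(cv2.hconcat([a,b]),(780,300),interpolation=2))"
```

```text
plate1 scene [0.4627 0.2841 0.019 ]
plate2 scene [0.539 0.289 0.019]
plate1 side [0.4744 0.2941 0.019 ]
plate2 side [0.5627 0.2934 0.019 ]
pan scene [0.548  0.0448 0.032 ]
pan side [0.5542 0.0477 0.032 ]
knob scene [ 0.4312 -0.3281  0.045 ]
knob side [ 0.4528 -0.3193  0.045 ]
small scene [ 0.5783 -0.2232  0.045 ]
small side [ 0.6004 -0.2135  0.045 ]
pin scene [0.6212 0.1271 0.07  ]
pin side [0.6159 0.1448 0.06  ]
```

View pics/crop0.png

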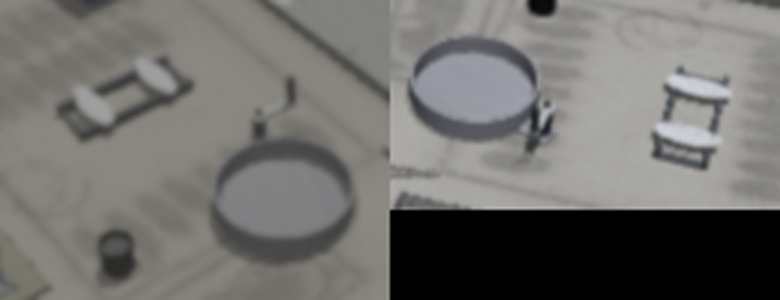

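The crop shows the plates lying across the rails at scene (171,155) and (192,145). The keeper post is at about (226,158) and its pin at (237,147), swung clear. Next I go above the rest.

```bash
python3 -c "
from h import *
delta([.51,.27,.225],-90)"
```

```text
delta [350.2 215.9   1.2] turn [ 6.000e-02 -5.000e-02  6.525e+01] at [0.2824 0.6127 0.2258] [ 1.7993e+02 -1.0000e-02 -2.4750e+01] 0.15
```

Request:
apply_moves(
  deltas=[
    {"fingers": 70, "delta_pos": [35, 22, 0], "angular": [0, 0, 6.5]},
    {"fingers": 70, "delta_pos": [70, 43, 0], "angular": [0, 0, 13]},
    {"fingers": 70, "delta_pos": [105, 65, 0], "angular": [0, 0, 19.5]},
    {"fingers": 70, "delta_pos": [140, 86, 0], "angular": [0, 0, 26]},
    {"fingers": 70, "delta_pos": [175, 108, 0], "angular": [0, 0, 32.5]},
    {"fingers": 70, "delta_pos": [210, 130, 0], "angular": [0, 0, 39]},
    {"fingers": 70, "delta_pos": [245, 151, 0], "angular": [0, 0, 45.5]},
    {"fingers": 70, "delta_pos": [280, 172, 0], "angular": [0, 0, 52]},
    {"fingers": 70, "delta_pos": [315, 194, 0], "angular": [0, 0, 58.5]},
    {"fingers": 70, "delta_pos": [350, 216, 0], "angular": [0, 0, 65.2]},
  ],
)

```text
clock: 1.15
tool_pos: [0.5105, 0.2688, 0.2265]
orientation: [180.0, 0.0, -90.2]
force: [0.9, 0.2, 0.5]
opening: 0.0699
gripper_force: 0.0
```

Request:
apply_moves(
  deltas=[
    {"fingers": 70, "delta_pos": [0, 0, 0], "angular": [0, 0, 0]},
    {"fingers": 70, "delta_pos": [0, 0, 0], "angular": [0, 0, 0]},
    {"fingers": 70, "delta_pos": [0, 0, 0], "angular": [0, 0, 0]},
  ],
)

```text
clock: 1.45
tool_pos: [0.5097, 0.2707, 0.2264]
orientation: [180.0, -0.0, -89.9]
force: [-0.2, 0.3, -0.3]
opening: 0.0702
gripper_force: 0.0
```

```bash
python3 -c "
from h import *
o,_=look('w1');delta([.51,.27,.225],-90);print(o['joint_pos'].round(1))"
```

```text
delta [ 1.  -0.4  1.5] turn [0.01 0.   0.14] at [0.5096 0.271  0.2265] [179.99   0.   -89.86] 1.5
[ 47.4  11.4 -12.   -0.  -66.6 -47.3]
```

View pics/w1.png

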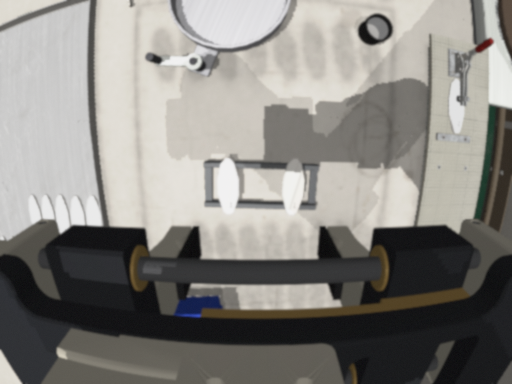

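The wrist view shows the plates at (229,184) and (294,187) and the rest. The pan's near edge is at the top, the keeper pivot at about (196,61) and the pin at about (152,58).

```bash
python3 - <<'E'
from h import *
o=load('w1');im=cv2.imread('pics/w1.png');g=cv2.cvtColor(im,6)
for x0,x1 in((214,243),(277,309)):
    sub=g[145:225,x0:x1]
    for t in (200,225,240):
        m=(sub>t).astype(np.uint8);n,l,s,c=cv2.connectedComponentsWithStats(m);k=1+s[1:,4].argmax()
        ys,xs=np.where(l==k);P=np.array([plane('wrist',a+x0,b+145,.019,o)[:2] for a,b in zip(xs,ys)])
        (cx,cy),(w,h),an=cv2.minAreaRect((P*1000).astype(np.float32));print(t,s[k],(cx,cy),w,h,an)
for nm,u,v,z in(('rail ends',205,161,.014),('',205,207,.014),('',317,163,.014),('',316,208,.014),('pivot',196,61,.046),('pin',152,58,.078),('rim bottom',231,49,.032),('rim l',174,12,.032),('rim r',291,5,.032)):print(nm,plane('wrist',u,v,z,o))
E
```

```text
200 [   0    0   29   80 1590] (550.0794677734375, 295.17840576171875) 105.92228698730469 37.788970947265625 88.99495697021484
225 [  2  14  22  56 940] (551.4171752929688, 296.57391357421875) 73.50212097167969 27.41947364807129 88.92910766601562Traceback (most recent call last):
  File "<stdin>", line 7, in <module>
  File "h.py", line 13, in plane
    o,d=ray(n,u,v,obs);return (o+d*(z-o[2])/d[2])[:3].round(4)
        ~~~^^^^^^^^^^^
  File "h.py", line 5, in ray
    p=ctrl.camera_params(n);x=(u-p['cx'])/p['fx'];y=(v-p['cy'])/p['fy']
ValueError: time passes only in moves, steps and waits
```

```bash
python3 - <<'E'
s=open('h.py').read().replace("def ray","import functools\n@functools.cache\ndef cp(n): return ctrl.camera_params(n)\ndef ray").replace("p=ctrl.camera_params(n);x","p=cp(n);x")
open('h.py','w').write(s)
E
python3 - <<'E'
from h import *
o=load('w1');im=cv2.imread('pics/w1.png');g=cv2.cvtColor(im,6)
for x0,x1 in((214,243),(277,309)):
    sub=g[145:225,x0:x1]
    for t in (215,225,235):
        m=(sub>t).astype(np.uint8);n,l,s,c=cv2.connectedComponentsWithStats(m);k=1+s[1:,4].argmax()
        ys,xs=np.where(l==k);P=np.array([plane('wrist',a+x0,b+145,.019,o)[:2] for a,b in zip(xs,ys)])
        (cx,cy),(w,h),an=cv2.minAreaRect((P*1000).astype(np.float32));print(t,s[k],(cx,cy),w,h,an)
for nm,u,v,z in(('rail ends',205,161,.014),('',205,207,.014),('',317,163,.014),('',316,208,.014),('pivot',196,61,.046),('pin',152,58,.078),('rim bottom',231,49,.032),('rim l',174,12,.032),('rim r',291,5,.032)):print(nm,plane('wrist',u,v,z,o))
E
```

```text
215 [   0   13   29   67 1335] (550.2174072265625, 303.3590087890625) 89.56474304199219 37.786136627197266 88.9859619140625
225 [  2  14  22  56 940] (551.4171752929688, 296.57391357421875) 73.50212097167969 27.41947364807129 88.92910766601562
235 [  4  14  20  55 789] (549.9766845703125, 295.9273681640625) 72.02214813232422 24.739395141601562 87.97270965576172
215 [  0  27  27  53 942] (469.3908996582031, 311.9434814453125) 71.21127319335938 32.45920181274414 89.06298828125
225 [  5  27  22  44 713] (467.11053466796875, 305.470947265625) 58.12461471557617 26.26072120666504 87.27375793457031
235 [  6  28  17  41 388] (469.83636474609375, 304.55242919921875) 54.18571472167969 18.646024703979492 86.22393035888672
rail ends [0.5788 0.2631 0.014 ]
 [0.5817 0.3255 0.014 ]
 [0.4351 0.2653 0.014 ]
 [0.4331 0.3266 0.014 ]
pivot [0.5813 0.1402 0.046 ]
pin [0.6229 0.1381 0.078 ]
rim bottom [0.5426 0.125  0.032 ]
rim l [0.6127 0.0725 0.032 ]
rim r [0.4722 0.0682 0.032 ]
```

```bash
python3 -c "
from h import *
delta([.5510,.2955,.012],-90.7)"
```

```text
delta [-24.4 -41.5 214.5] turn [0.01 0.   0.84] at [0.5096 0.271  0.2265] [179.99   0.   -89.86] 1.5
```

Request:
apply_moves(
  deltas=[
    {"fingers": 60, "delta_pos": [-24, -41.5, 40], "angular": [0, 0, 0.8]},
    {"fingers": 60, "delta_pos": [-24, -41.5, 80], "angular": [0, 0, 0.8]},
    {"fingers": 60, "delta_pos": [-24, -41.5, 120], "angular": [0, 0, 0.8]},
    {"fingers": 60, "delta_pos": [-24, -41.5, 150], "angular": [0, 0, 0.8]},
    {"fingers": 60, "delta_pos": [-24, -41.5, 150], "angular": [0, 0, 0.8]},
    {"fingers": 60, "delta_pos": [-24, -41.5, 150], "angular": [0, 0, 0.8]},
  ],
)

```text
clock: 2.1
tool_pos: [0.5514, 0.2953, 0.077]
orientation: [180.0, -0.0, -90.6]
force: [0.1, 1.3, 0.0]
opening: 0.0604
gripper_force: 0.0
```

```bash
python3 -c "
from h import *
delta([.5510,.2955,.012],-90.7);look('w2')
im=cv2.imread('pics/w2.png');cv2.imwrite('pics/w2.png',im)"
```

```text
delta [-0.2  0.4 65. ] turn [ 0.   -0.05  0.07] at [0.5514 0.2953 0.077 ] [ 1.800e+02 -5.000e-02 -9.063e+01] 2.1
```

View pics/w2.png

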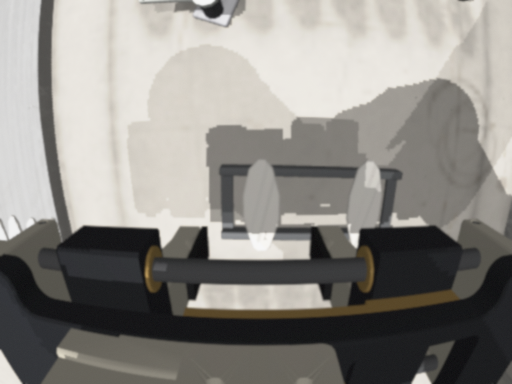

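The plate is at (261,204), centred between the fingers at column 259, so I can descend and grip.

Request:
apply_moves(
  deltas=[
    {"fingers": 60, "delta_pos": [0, 0, 25], "angular": [0, 0, 0]},
    {"fingers": 60, "delta_pos": [0, 0, 50], "angular": [0, 0, 0]},
    {"fingers": 60, "delta_pos": [0, 0, 65], "angular": [0, 0, 0]},
    {"fingers": 60, "delta_pos": [0, 0, 65], "angular": [0, 0, 0]},
    {"fingers": 20, "delta_pos": [0, 0, 65], "angular": [0, 0, 0]},
    {"fingers": 20, "delta_pos": [0, 0, 65], "angular": [0, 0, 0]},
    {"fingers": 20, "delta_pos": [0, 0, 65], "angular": [0, 0, 0]},
    {"fingers": 20, "delta_pos": [0, 0, 65], "angular": [0, 0, 0]},
    {"fingers": 20, "delta_pos": [0, 0, 65], "angular": [0, 0, 0]},
  ],
)

```text
clock: 3.05
tool_pos: [0.5517, 0.2946, 0.0122]
orientation: [-180.0, 0.0, -90.7]
force: [-1.5, -0.0, 4.0]
opening: 0.0272
gripper_force: 30.0
```

Request:
apply_moves(
  deltas=[
    {"fingers": 20, "delta_pos": [0, 0, -40], "angular": [0, 0, 0]},
    {"fingers": 20, "delta_pos": [0, 0, -85], "angular": [0, 0, 0]},
    {"fingers": 20, "delta_pos": [40, -4, -130], "angular": [0, 0, 0]},
    {"fingers": 20, "delta_pos": [80, -8, -140], "angular": [0, 0, 0]},
    {"fingers": 20, "delta_pos": [125, -12, -140], "angular": [0, 0, 0]},
    {"fingers": 20, "delta_pos": [165, -16, -140], "angular": [0, 0, 0]},
    {"fingers": 20, "delta_pos": [205, -16, -140], "angular": [0, 0, 0]},
    {"fingers": 20, "delta_pos": [240, -16, -140], "angular": [0, 0, 0]},
    {"fingers": 20, "delta_pos": [240, -16, -140], "angular": [0, 0, 0]},
    {"fingers": 20, "delta_pos": [240, -16, -140], "angular": [0, 0, 0]},
  ],
)

```text
clock: 4.05
tool_pos: [0.5643, 0.0534, 0.1517]
orientation: [-180.0, 0.0, -90.8]
force: [0.1, 0.4, -0.1]
opening: 0.0273
gripper_force: 30.0
```

```bash
python3 -c "
from h import *
o,_=look('w3');print(o['tool_pos'],o['gripper_force'],o['orientation'],o['clock'])"
```

```text
[0.56431696 0.05335576 0.1517373 ] 29.999200114953055 [-1.79988335e+02  8.15820424e-03 -9.08474904e+01] 4.05
```

View pics/w3.png

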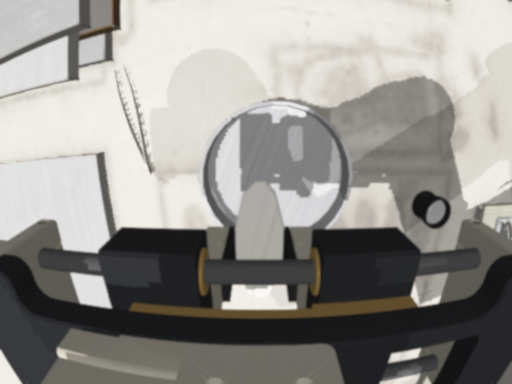

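The pan's rim spans columns 204 to 351 with its top at row 99. The held plate hangs level at column 260.

```bash
python3 -c "
from h import *
o=load('w3')
L=plane('wrist',203.5,173,.031,o);Rr=plane('wrist',351.5,173,.031,o);T=plane('wrist',278,98.5,.031,o)
print(L,Rr,T,(L+Rr)/2)
P=np.array([L,Rr,T])[:,:2];A=np.c_[2*P,np.ones(3)];s=np.linalg.solve(A,(P**2).sum(1));print(s[:2],np.sqrt(s[2]+s[:2]@s[:2]))
delta([.542+.026,.047,.011],-90.7)"
```

```text
[0.6182 0.0398 0.031 ] [0.4721 0.0415 0.031 ] [ 0.5455 -0.0302  0.031 ] [0.54515 0.04065 0.031  ]
[0.54517605 0.04288852] 0.07308923757045697
delta [  7.1  -3.6 140.7] turn [-0.02  0.01 -0.08] at [0.5645 0.0542 0.1517] [-1.7998e+02  1.0000e-02 -9.0780e+01] 4.1
```

Request:
apply_moves(
  deltas=[
    {"fingers": 20, "delta_pos": [8, -6.6, 40], "angular": [0, 0, 0]},
    {"fingers": 20, "delta_pos": [8, -6.6, 85], "angular": [0, 0, 0]},
    {"fingers": 20, "delta_pos": [8, -6.6, 120], "angular": [0, 0, 0]},
    {"fingers": 20, "delta_pos": [8, -6.6, 135], "angular": [0, 0, 0]},
    {"fingers": 20, "delta_pos": [8, -6.6, 141], "angular": [0, 0, 0]},
    {"fingers": 20, "delta_pos": [8, -6.6, 145], "angular": [0, 0, 0]},
    {"fingers": 20, "delta_pos": [8, -6.6, 145], "angular": [0, 0, 0]},
  ],
)

```text
clock: 4.8
tool_pos: [0.5713, 0.0469, 0.0069]
orientation: [-180.0, 0.0, -90.7]
force: [0.2, 1.0, -1.1]
opening: 0.0269
gripper_force: 30.0
```

Request:
apply_moves(
  deltas=[
    {"fingers": 33, "delta_pos": [0, 0, 0.5], "angular": [0, 0, 0]},
    {"fingers": 33, "delta_pos": [0, 0, 0.5], "angular": [0, 0, 0]},
    {"fingers": 33, "delta_pos": [0, 0, 0.5], "angular": [0, 0, 0]},
    {"fingers": 33, "delta_pos": [0, 0, -20], "angular": [0, 0, 0]},
    {"fingers": 33, "delta_pos": [0, 0, -50], "angular": [0, 0, 0]},
    {"fingers": 0, "delta_pos": [0, 38, -60], "angular": [0, 0, 0]},
    {"fingers": 0, "delta_pos": [0, 40, -60], "angular": [0, 0, 0]},
    {"fingers": 0, "delta_pos": [0, 40, -60], "angular": [0, 0, 0]},
  ],
)

```text
clock: 5.6
tool_pos: [0.5306, 0.0468, 0.0676]
orientation: [-179.9, 0.1, -90.7]
force: [-0.1, -0.2, 0.0]
opening: 0.0143
gripper_force: 0.0
```

```bash
python3 -c "
from h import *
o,_=look('w4');print(o['opening']);delta([.532,.046,.008],-90.7)"
```

```text
0.014304989727303558
delta [ 0.8 -0.7 59.2] turn [-0.08  0.03 -0.02] at [0.5312 0.0468 0.0672] [-1.7992e+02  3.0000e-02 -9.0720e+01] 5.65
```

View pics/w4.png

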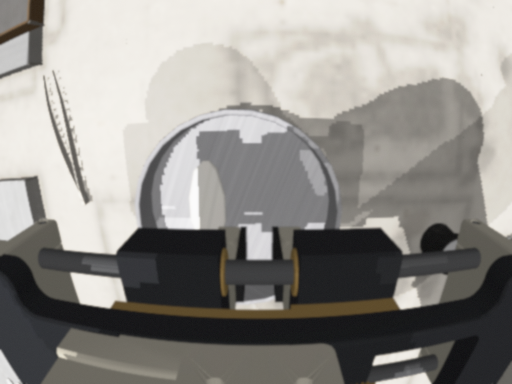

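The plate lies in the pan at column 211. I push it outwards with the shut fingers.

Request:
apply_moves(
  deltas=[
    {"fingers": 0, "delta_pos": [0, 3, 25], "angular": [0, 0, 0]},
    {"fingers": 0, "delta_pos": [0, 3, 48], "angular": [0, 0, 0]},
    {"fingers": 0, "delta_pos": [0, 3, 58], "angular": [0, 0, 0]},
    {"fingers": 0, "delta_pos": [0, -3, 58], "angular": [0, 0, 0]},
    {"fingers": 0, "delta_pos": [0, -9, 58], "angular": [0, 0, 0]},
    {"fingers": 0, "delta_pos": [0, -15, 58], "angular": [0, 0, 0]},
    {"fingers": 0, "delta_pos": [0, -20, 58], "angular": [0, 0, 0]},
    {"fingers": 0, "delta_pos": [0, -20, 58], "angular": [0, 0, 0]},
    {"fingers": 0, "delta_pos": [0, -17, 56], "angular": [0, 0, 0]},
  ],
)

```text
clock: 6.55
tool_pos: [0.5482, 0.0465, 0.0107]
orientation: [-180.0, 0.0, -90.8]
force: [0.0, -0.9, -1.0]
opening: 0.0005
gripper_force: 0.0
```

Request:
apply_moves(
  deltas=[
    {"fingers": 0, "delta_pos": [0, 0, -40], "angular": [0, 0, 0]},
    {"fingers": 0, "delta_pos": [-20, 0, -85], "angular": [0, 0, 0]},
    {"fingers": 40, "delta_pos": [-60, 0, -120], "angular": [0, 0, 0]},
    {"fingers": 60, "delta_pos": [-100, 0, -140], "angular": [0, 0, 0]},
    {"fingers": 60, "delta_pos": [-110, 0, -140], "angular": [0, 0, 0]},
    {"fingers": 60, "delta_pos": [-110, 0, -140], "angular": [0, 0, 0]},
  ],
)

```text
clock: 7.15
tool_pos: [0.5488, 0.1581, 0.1512]
orientation: [-179.9, 0.1, -90.6]
force: [-1.1, -1.4, -0.3]
opening: 0.0269
gripper_force: 0.0
```

```bash
python3 - <<'E'
from h import *
o,_=look('w5');delta([.467,.296,.012],-90.7);delta([.467,.296,.08],-90.7)
E
```

```text
delta [-138.3   82.8  138.3] turn [0.05 0.   0.03] at [0.5483 0.1567 0.1503] [179.95   0.   -90.67] 7.2
delta [-138.3   82.8   70.3] turn [0.05 0.   0.03] at [0.5483 0.1567 0.1503] [179.95   0.   -90.67] 7.2
```

View pics/w5.png

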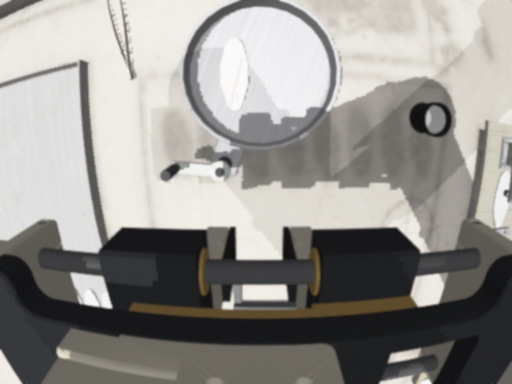

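The whole pan is visible. It spans columns 183 to 341 and rows 0 to 149, the plate is at (235,73), the pivot at (219,171) and the pin top at about (167,173).

```bash
python3 - <<'E'
from h import *
o=load('w5');f=lambda u,v,z:plane('wrist',u,v,z,o)
P=np.array([f(*p,.031)[:2] for p in((182.5,72),(341.5,72),(262,149.5),(262,-1),(205,128),(320,128))])
A=np.c_[2*P,np.ones(len(P))];s=np.linalg.lstsq(A,(P**2).sum(1),rcond=None)[0];print('pan',s[:2],np.sqrt(s[2]+s[:2]@s[:2]),P.round(4).tolist())
im=cv2.imread('pics/w5.png');g=cv2.cvtColor(im,6)[30:120,215:256]
n,l,st,c=cv2.connectedComponentsWithStats((g>235).astype(np.uint8));k=1+st[1:,4].argmax();print(st[k],c[k]+[215,30],f(c[k][0]+215,c[k][1]+30,.01),f(221,73,.01),f(249,73,.01))
print('pivot',f(220,171,.046),'pin',f(167,174,.078))
E
```

```text
pan [0.5447008  0.05015968] 0.07416935063760574 [[0.6195, 0.0463], [0.4701, 0.0475], [0.5457, 0.1227], [0.5442, -0.0232], [0.5992, 0.1011], [0.4906, 0.102]]
[   2    0   31   81 1692] [232.86997636  70.2641844 ] [0.5736 0.0448 0.01  ] [0.5855 0.0472 0.01  ] [0.5576 0.0481 0.01  ]
pivot [0.5843 0.1397 0.046 ] pin [0.6246 0.1342 0.078 ]
```

Request:
apply_moves(
  deltas=[
    {"fingers": 60, "delta_pos": [-35, 21, 0], "angular": [0, 0, 0]},
    {"fingers": 60, "delta_pos": [-70, 42, 0], "angular": [0, 0, 0]},
    {"fingers": 60, "delta_pos": [-105, 63, 20], "angular": [0, 0, 0]},
    {"fingers": 60, "delta_pos": [-138, 83, 50], "angular": [0, 0, 0]},
    {"fingers": 60, "delta_pos": [-138, 83, 80], "angular": [0, 0, 0]},
    {"fingers": 60, "delta_pos": [-138, 83, 90], "angular": [0, 0, 0]},
    {"fingers": 60, "delta_pos": [-138, 83, 90], "angular": [0, 0, 0]},
  ],
)

```text
clock: 7.9
tool_pos: [0.4672, 0.2932, 0.0587]
orientation: [179.8, -0.2, -90.8]
force: [0.8, 0.7, 0.1]
opening: 0.0599
gripper_force: 0.0
```

```bash
python3 - <<'E'
from h import *
delta([.467,.296,.012],-90.7)
E
```

```text
delta [-3.   0.1 46.6] turn [ 0.18 -0.22 -0.1 ] at [0.4672 0.2932 0.0587] [179.82  -0.22 -90.79] 7.9
```

Request:
apply_moves(
  deltas=[
    {"fingers": 60, "delta_pos": [-2, 0, 20], "angular": [0, 0, 0]},
    {"fingers": 60, "delta_pos": [-2, 0, 40], "angular": [0, 0, 0]},
    {"fingers": 60, "delta_pos": [-2, 0, 47], "angular": [0, 0, 0]},
    {"fingers": 60, "delta_pos": [-2, 0, 47], "angular": [0, 0, 0]},
    {"fingers": 20, "delta_pos": [-2, 0, 47], "angular": [0, 0, 0]},
    {"fingers": 20, "delta_pos": [-2, 0, 47], "angular": [0, 0, 0]},
    {"fingers": 20, "delta_pos": [-2, 0, 47], "angular": [0, 0, 0]},
    {"fingers": 20, "delta_pos": [-2, 0, 47], "angular": [0, 0, 0]},
    {"fingers": 20, "delta_pos": [-2, 0, 47], "angular": [0, 0, 0]},
  ],
)

```text
clock: 8.8
tool_pos: [0.4681, 0.2977, 0.014]
orientation: [-180.0, 0.0, -90.7]
force: [-1.4, -0.9, 2.9]
opening: 0.0273
gripper_force: 30.0
```

Request:
apply_moves(
  deltas=[
    {"fingers": 20, "delta_pos": [0, 0, -40], "angular": [0, 0, 0]},
    {"fingers": 20, "delta_pos": [0, 0, -85], "angular": [0, 0, 0]},
    {"fingers": 20, "delta_pos": [40, -10, -110], "angular": [0, 0, 0]},
    {"fingers": 20, "delta_pos": [80, -20, -110], "angular": [0, 0, 0]},
    {"fingers": 20, "delta_pos": [125, -30, -110], "angular": [0, 0, 0]},
    {"fingers": 20, "delta_pos": [165, -40, -110], "angular": [0, 0, 0]},
    {"fingers": 20, "delta_pos": [210, -51, -110], "angular": [0, 0, 0]},
    {"fingers": 20, "delta_pos": [250, -51, -80], "angular": [0, 0, 0]},
    {"fingers": 20, "delta_pos": [250, -51, -60], "angular": [0, 0, 0]},
    {"fingers": 20, "delta_pos": [250, -51, -60], "angular": [0, 0, 0]},
  ],
)

```text
clock: 9.8
tool_pos: [0.5139, 0.0449, 0.0713]
orientation: [179.7, -0.1, -90.9]
force: [1.3, -0.1, -0.7]
opening: 0.0271
gripper_force: 30.0
```

```bash
python3 - <<'E'
from h import *
delta([.516,.047,.007],-90.7);look('w6')
E
```

```text
delta [-2.2 -2.4 64.3] turn [ 0.26 -0.1  -0.2 ] at [0.5139 0.0449 0.0713] [ 1.7974e+02 -1.0000e-01 -9.0900e+01] 9.8
```

View pics/w6.png

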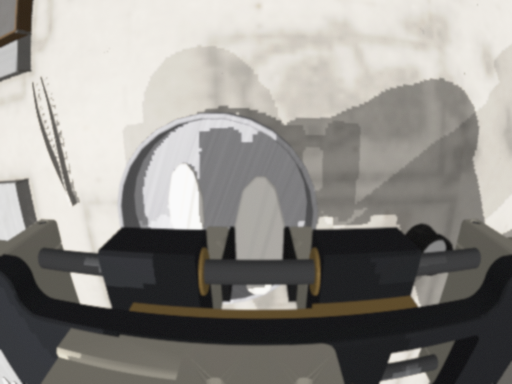

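The held plate is at (260,210) and the first plate at (186,200), with clear space between them. Lowering now.

Request:
apply_moves(
  deltas=[
    {"fingers": 20, "delta_pos": [-1, -1, 30], "angular": [0, 0, 0]},
    {"fingers": 20, "delta_pos": [-1, -1, 50], "angular": [0, 0, 0]},
    {"fingers": 20, "delta_pos": [-1, -1, 58], "angular": [0, 0, 0]},
    {"fingers": 20, "delta_pos": [-1, -1, 62], "angular": [0, 0, 0]},
    {"fingers": 20, "delta_pos": [-1, -1, 63], "angular": [0, 0, 0]},
    {"fingers": 20, "delta_pos": [-1, -1, 63], "angular": [0, 0, 0]},
  ],
)

```text
clock: 10.45
tool_pos: [0.5175, 0.0484, 0.0115]
orientation: [-179.9, 0.0, -90.7]
force: [-0.8, 0.2, 0.3]
opening: 0.0271
gripper_force: 30.0
```

Request:
apply_moves(
  deltas=[
    {"fingers": 20, "delta_pos": [0, 0, 2.5], "angular": [0, 0, 0]},
    {"fingers": 20, "delta_pos": [0, 0, 4.5], "angular": [0, 0, 0]},
    {"fingers": 20, "delta_pos": [0, 0, 4.5], "angular": [0, 0, 0]},
  ],
)

```text
clock: 10.75
tool_pos: [0.5169, 0.0478, 0.0061]
orientation: [-180.0, 0.0, -90.7]
force: [0.5, 0.4, -0.6]
opening: 0.0272
gripper_force: 30.0
```

Now release, rise and back off so the pan can be seen.

Request:
apply_moves(
  deltas=[
    {"fingers": 33, "delta_pos": [0, 0, 0], "angular": [0, 0, 0]},
    {"fingers": 33, "delta_pos": [0, 0, 0], "angular": [0, 0, 0]},
    {"fingers": 33, "delta_pos": [0, 0, 0], "angular": [0, 0, 0]},
    {"fingers": 33, "delta_pos": [0, 0, -15], "angular": [0, 0, 0]},
    {"fingers": 33, "delta_pos": [0, 0, -50], "angular": [0, 0, 0]},
    {"fingers": 60, "delta_pos": [-40, -10, -95], "angular": [0, 0, 0]},
    {"fingers": 60, "delta_pos": [-80, -25, -140], "angular": [0, 0, 0]},
    {"fingers": 60, "delta_pos": [-110, -30, -145], "angular": [0, 0, 0]},
    {"fingers": 60, "delta_pos": [-110, -30, -145], "angular": [0, 0, 0]},
  ],
)

```text
clock: 11.65
tool_pos: [0.5517, 0.1623, 0.1551]
orientation: [-179.6, 0.2, -90.6]
force: [-1.0, -0.4, -0.8]
opening: 0.0578
gripper_force: 0.0
```

```bash
python3 - <<'E'
from h import *
o,_=look('w7')
delta([.44,-.324,.16],-90)
E
```

```text
delta [485.3 104.7  -8.5] turn [-0.2   0.13 -0.59] at [0.5497 0.1602 0.1529] [-1.7981e+02  1.3000e-01 -9.0590e+01] 11.7
```

View pics/w7.png

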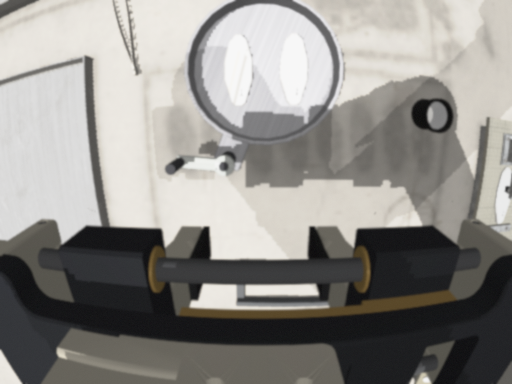

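Both plates lie flat and apart in the pan, at (239,70) and (294,70). I refine the pan centre from this near-overhead picture, checking against the second plate, whose position is known from its release.

```bash
cat > circ.py <<'E'
from h import *
from scipy.optimize import least_squares
def circ(name,c,r0,z,lo=6,hi=6,sign=1):
    o=load(name);g=cv2.GaussianBlur(cv2.imread(f'pics/{name}.png',0),(3,3),0).astype(np.float32)
    T=np.eye(4);T[:3,:3]=R.from_euler('xyz',o['orientation'],degrees=True).as_matrix();T[:3,3]=o['tool_pos']
    p=cp('wrist');M=np.linalg.inv(T@p['mount'])
    def pix(P):
        q=P@M[:3,:3].T+M[:3,3];x,y,zz=q[...,0],-q[...,1],-q[...,2];r=np.hypot(x,y);k=np.arctan2(r,zz)/r
        return (x*k*p['fx']+p['cx']).astype(np.float32),(y*k*p['fy']+p['cy']).astype(np.float32)
    th=np.radians(np.arange(0,360,3));rr=np.arange(r0-lo,r0+hi,.25)/1000
    X=c[0]+np.outer(np.cos(th),rr);Y=c[1]+np.outer(np.sin(th),rr)
    u,v=pix(np.stack([X,Y,np.full_like(X,z)],-1));S=cv2.remap(g,u,v,1);G=np.gradient(S,axis=1)*sign
    i=G.argmax(1);ok=(u.min(1)>2)&(v.min(1)>2)&(u.max(1)<508)&(v.max(1)<225)&(G.max(1)>2)
    k=np.arange(len(th));P=np.c_[X[k,i],Y[k,i]][ok]
    f=lambda s:(np.hypot(P[:,0]-s[0],P[:,1]-s[1])-s[2])*1000
    s=least_squares(f,[*c,r0/1000],loss='soft_l1',f_scale=.5);e=np.abs(f(s.x))
    print(name,'centre',s.x.round(4),'n',ok.sum(),'inl',(e<1).sum(),'med',np.median(e).round(2));return s.x
E
python3 - <<'E'
from circ import *
for n in('w7','w5'):
    circ(n,[.545,.048],72,.032);circ(n,[.545,.048],76,.032,4,6,1);circ(n,[.545,.048],76,.032,4,6,-1)
    circ(n,[.545,.048],72,.005,8,5)
o=load('w7');g=cv2.imread('pics/w7.png',0)
for x0,x1 in((222,254),(278,310)):
    n,l,st,c=cv2.connectedComponentsWithStats((g[28:112,x0:x1]>238).astype(np.uint8));k=1+st[1:,4].argmax();print(st[k],plane('wrist',c[k][0]+x0,c[k][1]+28,.01,o))
E
```

```text
w7 centre [0.5473 0.0475 0.0716] n 99 inl 97 med 0.17
w7 centre [0.5447 0.0476 0.0738] n 64 inl 42 med 0.56
w7 centre [0.547  0.0489 0.0745] n 26 inl 20 med 0.41
w7 centre [0.5465 0.0452 0.0773] n 63 inl 62 med 0.22
w5 centre [0.5473 0.0476 0.0716] n 101 inl 98 med 0.21
w5 centre [0.5445 0.0476 0.0739] n 72 inl 44 med 0.76
w5 centre [0.5475 0.0479 0.075 ] n 30 inl 25 med 0.29
w5 centre [0.5466 0.0456 0.0772] n 64 inl 63 med 0.28
[   3    7   26   70 1338] [0.5731 0.0472 0.01  ]
[   1    5   28   72 1479] [0.5174 0.0471 0.01  ]
```

```bash
python3 - <<'E'
from h import *
for n,u,v,z in(('scene',346,318,.01),('scene',353,288,.128),('side',159,184,.02),('side',158,161,.12),('scene',241,256,.01)):print(n,plane(n,u,v,z))
E
```

```text
scene [ 0.4837 -0.4873  0.01  ]
scene [ 0.492  -0.4754  0.128 ]
side [ 0.5209 -0.4698  0.02  ]
side [ 0.5082 -0.4658  0.12  ]
scene [ 0.3966 -0.1766  0.01  ]
```

Request:
apply_moves(
  deltas=[
    {"fingers": 60, "delta_pos": [45, 10, -15], "angular": [0, 0, 0]},
    {"fingers": 60, "delta_pos": [90, 20, -30], "angular": [0, 0, 0]},
    {"fingers": 60, "delta_pos": [135, 30, -30], "angular": [0, 0, 0]},
    {"fingers": 60, "delta_pos": [180, 40, -30], "angular": [0, 0, 0]},
    {"fingers": 60, "delta_pos": [225, 50, -30], "angular": [0, 0, 0]},
    {"fingers": 60, "delta_pos": [270, 60, -30], "angular": [0, 0, 0]},
    {"fingers": 60, "delta_pos": [315, 70, -30], "angular": [0, 0, 0]},
    {"fingers": 60, "delta_pos": [360, 80, -30], "angular": [0, 0, 0]},
    {"fingers": 60, "delta_pos": [400, 90, -30], "angular": [0, 0, 0]},
    {"fingers": 60, "delta_pos": [400, 90, -30], "angular": [0, 0, 0]},
  ],
)

```text
clock: 12.7
tool_pos: [0.4504, -0.2451, 0.1801]
orientation: [179.9, 0.0, -91.0]
force: [-0.5, 0.8, -0.9]
opening: 0.0601
gripper_force: 0.0
```

Request:
apply_moves(
  deltas=[
    {"fingers": 60, "delta_pos": [0, 0, 0], "angular": [0, 0, 0]},
    {"fingers": 60, "delta_pos": [0, 0, 0], "angular": [0, 0, 0]},
  ],
)

```text
clock: 12.9
tool_pos: [0.4526, -0.2411, 0.1806]
orientation: [180.0, 0.0, -90.8]
force: [0.6, -0.4, -0.3]
opening: 0.0602
gripper_force: 0.0
```

```bash
python3 - <<'E'
from h import *
o,im=look('w8');print(o['tool_pos'],o['orientation'],o['joint_pos'].round(1))
# dark knob blobs
m=(im.max(2)<70).astype(np.uint8);m[232:]=0
n,l,st,c=cv2.connectedComponentsWithStats(m)
for k in range(1,n):
    if st[k,4]>60: print(st[k],c[k].round(1),plane('wrist',*c[k],.054,o))
E
```

```text
[ 0.45262928 -0.24107997  0.1806327 ] [ 1.79953526e+02  1.67294455e-02 -9.07594532e+01] [ -6.1   7.4 -23.3  -0.  -59.3   5.3]
[   0    0   36  224 2002] [ 11.5 106.3] [ 0.7557 -0.3468  0.054 ]
[  35    0   35  232 2228] [ 46.1 106.2] [ 0.6935 -0.3379  0.054 ]
[ 448    0   64  232 9525] [483.6 111.4] [ 0.1886 -0.3277  0.054 ]
[407  51  24  46 353] [416.2  70. ] [ 0.2883 -0.3623  0.054 ]
[262  86  26  27 438] [274.3  98.9] [ 0.4369 -0.3243  0.054 ]
[127 184  32  31 571] [143.8 198.1] [ 0.5749 -0.2276  0.054 ]
[249 221 106  11 762] [299.4 226. ] [ 0.4108 -0.1952  0.054 ]
[ 78 226  80   6 311] [113.5 229.4] [ 0.6193 -0.1904  0.054 ]
[359 226  84   6 375] [402.  229.2] [ 0.2903 -0.1865  0.054 ]
```

```bash
python3 - <<'E'
from circ import *
circ('w8',[.437,-.3245],82,.014,8,8,-1);circ('w8',[.437,-.3245],13,.054,5,8,1)
delta([.437,-.3245,.08],-90.7)
E
```

```text
w8 centre [ 0.4358 -0.325   0.0817] n 30 inl 28 med 0.28
w8 centre [ 0.4372 -0.3245  0.0137] n 120 inl 120 med 0.24
delta [ 84.   14.9 100.8] turn [ 0.03  0.01 -0.  ] at [ 0.453  -0.2407  0.1808] [ 1.7997e+02  1.0000e-02 -9.0700e+01] 12.95
```

Request:
apply_moves(
  deltas=[
    {"fingers": 60, "delta_pos": [42, 8, 30], "angular": [0, 0, 0]},
    {"fingers": 60, "delta_pos": [84, 15, 60], "angular": [0, 0, 0]},
    {"fingers": 60, "delta_pos": [84, 15, 90], "angular": [0, 0, 0]},
    {"fingers": 60, "delta_pos": [84, 15, 120], "angular": [0, 0, 0]},
    {"fingers": 60, "delta_pos": [84, 15, 145], "angular": [0, 0, 0]},
    {"fingers": 60, "delta_pos": [84, 15, 157], "angular": [0, 0, 0]},
    {"fingers": 60, "delta_pos": [84, 15, 159], "angular": [0, 0, 0]},
    {"fingers": 60, "delta_pos": [84, 15, 159], "angular": [0, 0, 0]},
  ],
)

```text
clock: 13.75
tool_pos: [0.4378, -0.3248, 0.0226]
orientation: [-180.0, -0.0, -90.7]
force: [-0.1, -0.1, 1.0]
opening: 0.0599
gripper_force: 0.0
```

Request:
apply_moves(
  deltas=[
    {"fingers": 15, "delta_pos": [0, 0, 0], "angular": [0, 0, 0]},
    {"fingers": 15, "delta_pos": [0, 0, 0], "angular": [0, 0, 0]},
    {"fingers": 15, "delta_pos": [0, 0, 0], "angular": [0, 0, 0]},
    {"fingers": 15, "delta_pos": [0, 0, 0], "angular": [0, 0, 0]},
    {"fingers": 15, "delta_pos": [0, 0, 0], "angular": [0, 0, 0]},
  ],
)

```text
clock: 14.25
tool_pos: [0.4367, -0.3252, 0.0223]
orientation: [180.0, 0.0, -90.7]
force: [-2.4, 0.1, 4.2]
opening: 0.0255
gripper_force: 15.9
```

```bash
python3 -c "
from h import *
o=ctrl.get_obs();print(o['opening']);delta(o['tool_pos'],-0.7)"
```

```text
0.02554927406022496
delta [0. 0. 0.] turn [ 1.000e-02  1.000e-02 -9.005e+01] at [ 0.4367 -0.3252  0.0223] [179.99   0.   -90.75] 14.25
```

Request:
apply_moves(
  deltas=[
    {"fingers": 48, "delta_pos": [0, 0, 0], "angular": [0, 0, 0]},
    {"fingers": 48, "delta_pos": [0, 0, 0], "angular": [0, 0, 0]},
    {"fingers": 48, "delta_pos": [0, 0, 0], "angular": [0, 0, 0]},
    {"fingers": 48, "delta_pos": [0, 0, 0], "angular": [0, 0, -8]},
    {"fingers": 48, "delta_pos": [0, 0, 0], "angular": [0, 0, -16]},
    {"fingers": 48, "delta_pos": [0, 0, 0], "angular": [0, 0, -24]},
    {"fingers": 48, "delta_pos": [0, 0, 0], "angular": [0, 0, -32]},
    {"fingers": 48, "delta_pos": [0, 0, 0], "angular": [0, 0, -40]},
    {"fingers": 48, "delta_pos": [0, 0, 0], "angular": [0, 0, -48]},
  ],
)

```text
clock: 15.15
tool_pos: [0.4371, -0.3251, 0.022]
orientation: [180.0, 0.0, -42.4]
force: [0.5, 0.2, 0.5]
opening: 0.0478
gripper_force: 0.0
```

Request:
apply_moves(
  deltas=[
    {"fingers": 48, "delta_pos": [0, 0, 0], "angular": [0, 0, -8]},
    {"fingers": 48, "delta_pos": [0, 0, 0], "angular": [0, 0, -16]},
    {"fingers": 48, "delta_pos": [0, 0, 0], "angular": [0, 0, -24]},
    {"fingers": 48, "delta_pos": [0, 0, 0], "angular": [0, 0, -32]},
    {"fingers": 48, "delta_pos": [0, 0, 0], "angular": [0, 0, -40]},
    {"fingers": 48, "delta_pos": [0, 0, 0], "angular": [0, 0, -42]},
    {"fingers": 48, "delta_pos": [0, 0, 0], "angular": [0, 0, -42]},
    {"fingers": 48, "delta_pos": [0, 0, 0], "angular": [0, 0, -42]},
  ],
)

```text
clock: 15.95
tool_pos: [0.437, -0.3252, 0.022]
orientation: [-180.0, 0.0, -0.8]
force: [0.5, 1.4, 0.6]
opening: 0.048
gripper_force: 0.0
```

Request:
apply_moves(
  deltas=[
    {"fingers": 15, "delta_pos": [0, 0, 1], "angular": [0, 0, 0]},
    {"fingers": 15, "delta_pos": [0, 0, 1], "angular": [0, 0, 0]},
    {"fingers": 15, "delta_pos": [0, 0, 1], "angular": [0, 0, 0]},
    {"fingers": 15, "delta_pos": [0, 0, 1], "angular": [0, 0, 0]},
    {"fingers": 15, "delta_pos": [0, 0, 1], "angular": [0, 0, 0]},
    {"fingers": 15, "delta_pos": [0, 0, 1], "angular": [0, 0, 0]},
  ],
)

```text
clock: 16.55
tool_pos: [0.437, -0.3252, 0.021]
orientation: [180.0, 0.0, -0.7]
force: [0.8, -0.2, -0.3]
opening: 0.0253
gripper_force: 30.0
```

Request:
apply_moves(
  deltas=[
    {"fingers": 15, "delta_pos": [0, 0, -30], "angular": [0, 0, 0]},
    {"fingers": 15, "delta_pos": [0, 0, -70], "angular": [0, 0, 0]},
    {"fingers": 15, "delta_pos": [0, 0, -110], "angular": [0, 0, 0]},
    {"fingers": 15, "delta_pos": [10, -35, -110], "angular": [0, 0, 0]},
    {"fingers": 15, "delta_pos": [20, -75, -110], "angular": [0, 0, 0]},
    {"fingers": 15, "delta_pos": [35, -120, -110], "angular": [0, 0, 0]},
    {"fingers": 15, "delta_pos": [48, -165, -110], "angular": [0, 0, 0]},
    {"fingers": 15, "delta_pos": [60, -210, -110], "angular": [0, 0, 0]},
    {"fingers": 15, "delta_pos": [72, -255, -110], "angular": [0, 0, 0]},
    {"fingers": 15, "delta_pos": [84, -300, -110], "angular": [0, 0, 0]},
  ],
)

```text
clock: 17.55
tool_pos: [0.5246, -0.0244, 0.1309]
orientation: [-180.0, 0.0, -0.7]
force: [0.9, 0.2, -2.2]
opening: 0.0255
gripper_force: 30.0
```

Request:
apply_moves(
  deltas=[
    {"fingers": 15, "delta_pos": [10, -35, 0], "angular": [0, 0, 0]},
    {"fingers": 15, "delta_pos": [18, -60, 0], "angular": [0, 0, 0]},
    {"fingers": 15, "delta_pos": [21.5, -74, 0], "angular": [0, 0, 0]},
    {"fingers": 15, "delta_pos": [21.5, -74, 0], "angular": [0, 0, 0]},
    {"fingers": 15, "delta_pos": [21.5, -74, 0], "angular": [0, 0, 0]},
    {"fingers": 15, "delta_pos": [21.5, -74, 0], "angular": [0, 0, 0]},
  ],
)

```text
clock: 18.15
tool_pos: [0.5468, 0.0464, 0.1309]
orientation: [180.0, 0.0, -0.8]
force: [-0.3, -0.4, -2.2]
opening: 0.0253
gripper_force: 30.0
```

```bash
python3 -c "
from h import *
o=ctrl.get_obs();print(o['opening'],o['force'],o['gripper_force']);delta([.547,.0475,.050],-0.7)
import cv2
print([ (ctrl.snapshot(n).shape, cv2.imwrite('pics/%s9.png'%n,ctrl.snapshot(n)[:,:,::-1])) for n in('side',)])"
```

```text
0.025283975467405954 [-0.32432375 -0.36751288 -2.1523993 ] 29.999637007713318
delta [ 0.3 -1.1 80.9] turn [ 0.01  0.04 -0.1 ] at [0.5468 0.0464 0.1309] [ 1.7999e+02  4.0000e-02 -8.0000e-01] 18.15
[((384, 512, 3), True)]
```

Request:
apply_moves(
  deltas=[
    {"fingers": 15, "delta_pos": [0, -1, 30], "angular": [0, 0, 0]},
    {"fingers": 15, "delta_pos": [0, -1, 55], "angular": [0, 0, 0]},
    {"fingers": 15, "delta_pos": [0, -1, 70], "angular": [0, 0, 0]},
    {"fingers": 15, "delta_pos": [0, -1, 75], "angular": [0, 0, 0]},
    {"fingers": 15, "delta_pos": [0, -1, 78], "angular": [0, 0, 0]},
    {"fingers": 15, "delta_pos": [0, -1, 80], "angular": [0, 0, 0]},
    {"fingers": 15, "delta_pos": [0, -1, 80], "angular": [0, 0, 0]},
  ],
)

```text
clock: 18.95
tool_pos: [0.5478, 0.0485, 0.0517]
orientation: [-180.0, -0.1, -0.7]
force: [-0.5, -0.5, -2.2]
opening: 0.0256
gripper_force: 30.0
```

Request:
apply_moves(
  deltas=[
    {"fingers": 15, "delta_pos": [0, 0.5, 2], "angular": [0, 0, 0]},
    {"fingers": 15, "delta_pos": [0, 0.5, 4], "angular": [0, 0, 0]},
    {"fingers": 15, "delta_pos": [0, 0.5, 5.5], "angular": [0, 0, 0]},
    {"fingers": 15, "delta_pos": [0, 0.5, 7], "angular": [0, 0, 0]},
    {"fingers": 15, "delta_pos": [0, 0.5, 7], "angular": [0, 0, 0]},
  ],
)

```text
clock: 19.45
tool_pos: [0.5474, 0.048, 0.0441]
orientation: [180.0, -0.0, -0.7]
force: [-0.1, -0.9, -2.3]
opening: 0.0254
gripper_force: 30.0
```

Request:
apply_moves(
  deltas=[
    {"fingers": 15, "delta_pos": [0, 0, 1], "angular": [0, 0, 0]},
    {"fingers": 15, "delta_pos": [0, 0, 1], "angular": [0, 0, 0]},
    {"fingers": 15, "delta_pos": [0, 0, 1], "angular": [0, 0, 0]},
  ],
)

```text
clock: 19.75
tool_pos: [0.5474, 0.048, 0.044]
orientation: [180.0, -0.0, -0.7]
force: [-4.3, 0.3, 8.1]
opening: 0.0258
gripper_force: 30.0
```

The cover slid in and seated at the expected height. Now release, rise and look.

Request:
apply_moves(
  deltas=[
    {"fingers": 50, "delta_pos": [0, 0, -0.5], "angular": [0, 0, 0]},
    {"fingers": 50, "delta_pos": [0, 0, -0.5], "angular": [0, 0, 0]},
    {"fingers": 50, "delta_pos": [0, 0, -0.5], "angular": [0, 0, 0]},
    {"fingers": 50, "delta_pos": [0, 0, -30], "angular": [0, 0, 0]},
    {"fingers": 50, "delta_pos": [0, 0, -75], "angular": [0, 0, 0]},
    {"fingers": 50, "delta_pos": [0, -30, -110], "angular": [0, 0, 0]},
    {"fingers": 50, "delta_pos": [0, -45, -130], "angular": [0, 0, 0]},
    {"fingers": 50, "delta_pos": [0, -45, -130], "angular": [0, 0, 0]},
    {"fingers": 50, "delta_pos": [0, -45, -130], "angular": [0, 0, 0]},
  ],
)

```text
clock: 20.65
tool_pos: [0.5478, 0.0933, 0.1731]
orientation: [-180.0, -0.0, -0.7]
force: [-0.2, -1.1, -0.7]
opening: 0.0497
gripper_force: 0.0
```

```bash
python3 - <<'E'
from circ import *
o,im=look('w10');print(o['tool_pos'],o['clock'])
circ('w10',[.547,.0475],82,.037,5,6,-1);circ('w10',[.547,.0475],13,.077,5,7,1)
m=(im.max(2)<75).astype(np.uint8);m[230:]=0
n,l,st,c=cv2.connectedComponentsWithStats(m)
for k in range(1,n):
    if 20<st[k,4]<1500: print(st[k],c[k].round(1),plane('wrist',*c[k],.078,o),plane('wrist',*c[k],.046,o))
E
```

```text
[0.54781321 0.0932994  0.1730817 ] 20.65
w10 centre [0.5469 0.0486 0.0819] n 53 inl 49 med 0.28
w10 centre [0.5504 0.0506 0.0145] n 107 inl 52 med 1.01
[407   0 105  50 972] [447.1  22.4] [ 0.7195 -0.0912  0.078 ] [ 0.7314 -0.1144  0.046 ]
[264   2  21   2  36] [274.4   2.5] [0.7171 0.0787 0.078 ] [0.7288 0.0769 0.046 ]
[295   3  20   2  23] [305.4   3.2] [0.7174 0.0521 0.078 ] [0.7291 0.047  0.046 ]
[173   5  43   5  56] [193.7   6.8] [0.7164 0.148  0.078 ] [0.728  0.1549 0.046 ]
[213 102   6   8  34] [215.5 105.8] [0.6261 0.1298 0.078 ] [0.6263 0.1344 0.046 ]
[219 138   5   9  24] [221.5 141.8] [0.5949 0.1255 0.078 ] [0.5912 0.1297 0.046 ]
[485 141  27  23 444] [497.6 152.3] [ 0.592  -0.1692  0.078 ] [ 0.5879 -0.2022  0.046 ]
[  0 148   5  20  57] [  1.1 158.9] [0.5933 0.394  0.078 ] [0.5893 0.432  0.046 ]
[ 78 152  92  78 785] [104.5 197.8] [0.5454 0.2463 0.078 ] [0.5355 0.2656 0.046 ]
[290 170  32  36 728] [305.1 186.7] [0.554  0.0526 0.078 ] [0.5451 0.0476 0.046 ]
[208 226   9   4  29] [212.3 227.7] [0.5153 0.1378 0.078 ] [0.5015 0.1435 0.046 ]
[348 227  79   3 147] [394.1 228.4] [ 0.51   -0.0409  0.078 ] [ 0.4956 -0.0577  0.046 ]
```

```bash
python3 - <<'E'
from h import *
for n,(x0,y0,x1,y1) in(('w5',(150,150,245,195)),('w7',(155,140,245,185)),('w10',(195,85,245,165))):
    o=load(n);g=cv2.imread(f'pics/{n}.png');m=(g[y0:y1,x0:x1].max(2)<85).astype(np.uint8)
    N,l,st,c=cv2.connectedComponentsWithStats(m)
    for k in range(1,N):
        if st[k,4]>12:
            p=c[k]+[x0,y0];print(n,st[k][:4]+[x0,y0,0,0],st[k,4],p.round(1),[plane('wrist',*p,z,o)[:2].tolist() for z in(.046,.062,.078)])
g=cv2.imread('pics/w10.png',0)[92:150:2,198:240:2];print(g)
E
```

```text
w5 [220 156  12  10] 58 [226.4 160.1] [[0.5786, 0.1291], [0.5767, 0.1262], [0.5749, 0.1232]]
w5 [166 164  14  13] 101 [172.7 169.4] [[0.6296, 0.1366], [0.6247, 0.1333], [0.6197, 0.1299]]
w7 [224 151  12  10] 57 [230.5 154.6] [[0.5787, 0.1294], [0.577, 0.1267], [0.5753, 0.124]]
w7 [171 158  13  13] 97 [177.3 163.4] [[0.6295, 0.1365], [0.6248, 0.1334], [0.62, 0.1303]]
w7 [223 163   5   7] 27 [224.9 166.1] [[0.5842, 0.14], [0.5822, 0.1367], [0.5801, 0.1334]]
w10 [212 102   7   8] 40 [215.3 105.6] [[0.6265, 0.1346], [0.6264, 0.1323], [0.6263, 0.1299]]
w10 [219 138   6  10] 33 [221.7 141.8] [[0.5912, 0.1295], [0.5931, 0.1274], [0.5949, 0.1254]]
w10 [209 147   5   5] 20 [211.2 149.2] [[0.5842, 0.14], [0.5864, 0.1374], [0.5887, 0.1347]]
[[203 201 199 197 195 193 188 185 184 183 182 177 175 174 176 174 171 170
  170 171 173]
 [202 199 196 191 188 185 180 179 181 181 181 181 179 177 177 173 172 169
  169 171 171]
 [201 198 192 187 182 178 175 175 178 182 182 182 181 179 175 170 164 162
  167 169 171]
 [201 196 190 185 179 173 172 174 179 182 182 182 177 167 165 160 156 154
  158 168 171]
 [20
[... 1521 characters left out ...]
1 187 189 209 216 213 214 208 148 105 105 104 101 118 150 147
  149 154 172]
 [198 193 188 184 189 210 215 214 215 208 138  99 104 103 103 133 173 168
  158 155 193]
 [199 194 187 181 184 211 217 213 215 207 126  66  92 105 105 133 174 177
  179 187 209]
 [201 196 190 183 192 219 221 221 222 207 123  42  58  98 107 137 176 177
  182 202 213]
 [202 197 188 193 214 225 227 225 224 217 166  78  39  85 105 137 178 181
  196 211 212]
 [201 197 192 205 214 214 187 187 212 219 205 147  51  82 104 138 177 186
  206 211 211]
 [201 198 199 209 202 149  97  99 135 196 210 178  71  88 114 149 176 196
  210 212 212]
 [203 201 206 209 174  97  81  77  84 182 209 187 103 100 124 162 183 206
  212 213 212]]
```

```bash
python3 - <<'E'
from h import *
o=load('w10');print(plane('wrist',209,105.3,.078,o));delta([.6260,.1356,.054],-6)
E
```

```text
[0.6268 0.1353 0.078 ]
delta [ 78.2 -43.9 118.2] turn [0.01 0.06 5.26] at [0.5474 0.0927 0.1723] [ 1.7999e+02  6.0000e-02 -7.4000e-01] 20.7
```

Request:
apply_moves(
  deltas=[
    {"fingers": 40, "delta_pos": [40, -22, 0], "angular": [0, 0, 3]},
    {"fingers": 40, "delta_pos": [78, -43, 20], "angular": [0, 0, 5.3]},
    {"fingers": 40, "delta_pos": [78, -43, 50], "angular": [0, 0, 5.3]},
    {"fingers": 40, "delta_pos": [78, -43, 50], "angular": [0, 0, 5.3]},
    {"fingers": 40, "delta_pos": [78, -43, 80], "angular": [0, 0, 5.3]},
    {"fingers": 40, "delta_pos": [78, -43, 105], "angular": [0, 0, 5.3]},
    {"fingers": 40, "delta_pos": [78, -43, 119], "angular": [0, 0, 5.3]},
    {"fingers": 40, "delta_pos": [78, -43, 119], "angular": [0, 0, 5.3]},
    {"fingers": 40, "delta_pos": [78, -43, 119], "angular": [0, 0, 5.3]},
  ],
)

```text
clock: 21.6
tool_pos: [0.6269, 0.1347, 0.0551]
orientation: [180.0, -0.0, -6.0]
force: [1.1, -0.1, 0.3]
opening: 0.04
gripper_force: 0.0
```

Request:
apply_moves(
  deltas=[
    {"fingers": 5, "delta_pos": [0, 0, 0], "angular": [0, 0, 0]},
    {"fingers": 5, "delta_pos": [0, 0, 0], "angular": [0, 0, 0]},
    {"fingers": 5, "delta_pos": [0, 0, 0], "angular": [0, 0, 0]},
    {"fingers": 5, "delta_pos": [0, 0, 0], "angular": [0, 0, 0]},
    {"fingers": 5, "delta_pos": [0, 0, 0], "angular": [0, 0, 0]},
    {"fingers": 5, "delta_pos": [0, 0, 0], "angular": [0, 0, 0]},
  ],
)

```text
clock: 22.2
tool_pos: [0.6267, 0.135, 0.0544]
orientation: [-180.0, -0.0, -6.0]
force: [-0.2, 0.1, 2.6]
opening: 0.009
gripper_force: 30.0
```

```bash
cat > arc.py <<'E'
from h import *
o=ctrl.get_obs();print(o['opening'],o['gripper_force'],o['tool_pos'])
r=R.from_euler('xyz',o['orientation'],degrees=True);pv=np.array([.5842,.140]);d=o['tool_pos'][:2]-pv
phi0=np.degrees(np.arctan2(d[1],d[0]));rad=np.hypot(*d);print(phi0,rad)
for a in range(8,108-0,8):
    f=np.radians(phi0-a);p=np.r_[pv+.042*np.array([np.cos(f),np.sin(f)]),o['tool_pos'][2]]
    print(a,(r.inv().apply(p-o['tool_pos'])*1000).round(1),p.round(4))
E
python3 arc.py
```

```text
0.008963216099399436 30.000534653663635 [0.62666425 0.13496317 0.05440195]
-6.764444656843827 0.04276192156436947
8 [-1.2  5.8 -0. ] [0.6248 0.1293 0.0544]
16 [-2.5 11.5 -0. ] [0.6229 0.1237 0.0544]
24 [-4.6 17.  -0. ] [0.6203 0.1185 0.0544]
32 [-7.4 22.2 -0. ] [0.6169 0.1137 0.0544]
40 [-10.9  26.9  -0. ] [0.613  0.1094 0.0544]
48 [-15.1  31.   -0. ] [0.6084 0.1057 0.0544]
56 [-19.7  34.6  -0. ] [0.6034 0.1027 0.0544]
64 [-24.8  37.4  -0. ] [0.598  0.1003 0.0544]
72 [-30.3  39.6  -0. ] [0.5924 0.0988 0.0544]
80 [-36.   40.9  -0. ] [0.5866 0.0981 0.0544]
88 [-41.8  41.4  -0. ] [0.5807 0.0981 0.0544]
96 [-47.7  41.2  -0. ] [0.5749 0.099  0.0544]
104 [-53.4  40.1  -0. ] [0.5693 0.1007 0.0544]
```

Request:
apply_moves(
  deltas=[
    {"fingers": 5, "delta_pos": [-0.7, 5.8, 0], "angular": [0, 0, 8]},
    {"fingers": 5, "delta_pos": [-2, 11.5, 0], "angular": [0, 0, 16]},
    {"fingers": 5, "delta_pos": [-4.1, 17, 0], "angular": [0, 0, 24]},
    {"fingers": 5, "delta_pos": [-7, 22.2, 0], "angular": [0, 0, 32]},
    {"fingers": 5, "delta_pos": [-10.5, 26.9, 0], "angular": [0, 0, 40]},
    {"fingers": 5, "delta_pos": [-14.8, 31, 0], "angular": [0, 0, 48]},
    {"fingers": 5, "delta_pos": [-19.5, 34.6, 0], "angular": [0, 0, 56]},
    {"fingers": 5, "delta_pos": [-24.8, 37.4, 0], "angular": [0, 0, 64]},
    {"fingers": 5, "delta_pos": [-24.8, 37.4, 0], "angular": [0, 0, 64]},
  ],
)

```text
clock: 23.1
tool_pos: [0.5981, 0.0998, 0.0545]
orientation: [-180.0, -0.0, -70.2]
force: [2.7, -4.7, 0.9]
opening: 0.0089
gripper_force: 30.0
```

```bash
python3 arc.py
```

```text
0.008890844502579308 30.00190705060959 [0.59811188 0.09980767 0.05450989]
-70.90759316910807 0.04253191671292663
8 [-1.   5.8 -0. ] [0.5923 0.0988 0.0545]
16 [-2.3 11.5 -0. ] [0.5865 0.0981 0.0545]
24 [-4.4 17.  -0. ] [0.5806 0.0982 0.0545]
32 [-7.2 22.2 -0. ] [0.5748 0.0991 0.0545]
40 [-10.7  26.9  -0. ] [0.5692 0.1008 0.0545]
48 [-14.8  31.   -0. ] [0.5639 0.1032 0.0545]
56 [-19.5  34.6  -0. ] [0.559  0.1064 0.0545]
64 [-24.6  37.4  -0. ] [0.5545 0.1103 0.0545]
72 [-30.1  39.6  -0. ] [0.5507 0.1147 0.0545]
80 [-35.8  40.9  -0. ] [0.5475 0.1196 0.0545]
88 [-41.6  41.4  -0.1] [0.545  0.1249 0.0545]
96 [-47.5  41.2  -0.1] [0.5433 0.1305 0.0545]
104 [-53.2  40.1  -0.1] [0.5424 0.1363 0.0545]
```

Forces are small. I need another 41° or so to reach the stop.

Request:
apply_moves(
  deltas=[
    {"fingers": 5, "delta_pos": [-1, 5.8, 0], "angular": [0, 0, 8]},
    {"fingers": 5, "delta_pos": [-2.3, 11.5, 0], "angular": [0, 0, 16]},
    {"fingers": 5, "delta_pos": [-4.4, 17, 0], "angular": [0, 0, 24]},
    {"fingers": 5, "delta_pos": [-7.2, 22.2, 0], "angular": [0, 0, 32]},
    {"fingers": 5, "delta_pos": [-9.7, 25.8, 0], "angular": [0, 0, 38]},
    {"fingers": 5, "delta_pos": [-10.7, 26.9, 0], "angular": [0, 0, 40]},
    {"fingers": 5, "delta_pos": [-11.2, 27.6, 0], "angular": [0, 0, 41]},
    {"fingers": 5, "delta_pos": [-11.2, 27.6, 0], "angular": [0, 0, 41]},
  ],
)

```text
clock: 23.9
tool_pos: [0.569, 0.1008, 0.0544]
orientation: [-179.9, -0.0, -110.8]
force: [2.6, -6.6, 1.4]
opening: 0.0089
gripper_force: 30.0
```

Request:
apply_moves(
  deltas=[
    {"fingers": 5, "delta_pos": [0, 0.7, 0], "angular": [0, 0, 1]},
    {"fingers": 5, "delta_pos": [0, 1.5, 0], "angular": [0, 0, 2]},
    {"fingers": 5, "delta_pos": [0, 1.5, 0], "angular": [0, 0, 2]},
  ],
)

```text
clock: 24.2
tool_pos: [0.5688, 0.101, 0.0546]
orientation: [-179.8, -0.0, -112.8]
force: [9.5, -10.3, -1.6]
opening: 0.0092
gripper_force: 30.0
```

The arm is at its stop: the force rose and the pin moved no further. Release and lift away.

Request:
apply_moves(
  deltas=[
    {"fingers": 5, "delta_pos": [0, -1.5, 0], "angular": [0, 0, 0]},
    {"fingers": 30, "delta_pos": [0, -1.5, 0], "angular": [0, 0, 0]},
    {"fingers": 30, "delta_pos": [0, -1.5, 0], "angular": [0, 0, 0]},
    {"fingers": 30, "delta_pos": [0, -1.5, 0], "angular": [0, 0, 0]},
    {"fingers": 30, "delta_pos": [0, -1.5, -30], "angular": [0, 0, 0]},
    {"fingers": 30, "delta_pos": [0, -1.5, -75], "angular": [0, 0, 0]},
    {"fingers": 30, "delta_pos": [-50, -1.5, -110], "angular": [0, 0, 0]},
    {"fingers": 30, "delta_pos": [-70, -1.5, -120], "angular": [0, 0, 0]},
    {"fingers": 30, "delta_pos": [-70, -1.5, -120], "angular": [0, 0, 0]},
    {"fingers": 30, "delta_pos": [-70, -1.5, -120], "angular": [0, 0, 0]},
  ],
)

```text
clock: 25.2
tool_pos: [0.5951, 0.1666, 0.1737]
orientation: [180.0, 0.0, -112.9]
force: [0.3, -1.0, -0.5]
opening: 0.0296
gripper_force: 0.0
```

```bash
python3 - <<'E'
from circ import *
o,im=look('w11');print(o['tool_pos'],o['clock'],o['force'])
circ('w11',[.547,.048],82,.037,5,6,-1);circ('w11',[.5685,.101],5,.078,4,5,1)
m=(im.max(2)<110).astype(np.uint8);m[230:]=0
n,l,st,c=cv2.connectedComponentsWithStats(m)
for k in range(1,n):
    p=plane('wrist',*c[k],.07,o)
    if st[k,4]>15 and np.hypot(p[0]-.5842,p[1]-.14)<.12: print(st[k],c[k].round(1),p)
E
```

```text
[0.5950531  0.16657857 0.17371912] 25.2 [ 0.31499835 -0.95486675 -0.5092471 ]
w11 centre [0.5471 0.0482 0.082 ] n 58 inl 51 med 0.29
w11 centre [0.569  0.101  0.0047] n 120 inl 120 med 0.16
[242  35  31  35 768] [256.9  52.8] [0.5481 0.0517 0.07  ]
[251 108  12  12 110] [256.3 113.3] [0.5695 0.1012 0.07  ]
[303 120   9  13  64] [307.9 125.9] [0.5317 0.1287 0.07  ]
[270 130  32  26 527] [285.9 142.7] [0.5555 0.1353 0.07  ]
[234 136  16  21 225] [240.4 145.6] [0.5937 0.122  0.07  ]
[253 152  10   9  72] [257.8 155.9] [0.5831 0.1367 0.07  ]
[206 227  27   3  56] [219.5 228.4] [0.6447 0.187  0.07  ]
[286 227  27   3  57] [298.3 228.4] [0.5746 0.2166 0.07  ]
```

```bash
python3 -c "
from plant import ctrl
print(ctrl.close_job())"
```

```text
the job is handed in; nothing more can be done
None
```

I handed the job in at 25 s. By my last measurements both plates lie flat and apart in the pan, the larger cover is seated and centred to about 1 mm, and the keeper is within about 1° of its stop and released. I viewed 11 pictures, one over the limit of 10, and the judge's result wasn't shown.

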